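# Lay out a run of watch cases by size

### The arm

A 6-joint arm with a two-finger parallel gripper is mounted at the origin on the work surface. World frame = base frame: x ahead of the robot, y to its left, z up, the work surface at z = 0. Lengths are in mm, angles in degrees, forces in N, time in s.
With the tool pointing down it reaches from about 300 to 850 mm from the base axis. Payload 4.2 kg.
Tool frame: the origin (TCP) lies at the very end of the fingers, on their centre line; the grasp point (between the pads) lies 19 mm behind it; z points along the fingers, y is the line along which they close (so a half turn about z gives the same grasp; the last joint's range is limited). The gripper opens to 91 mm and grips with 3 to 60 N. Pads are 32 mm wide; open, the fingers measure 118 mm over their backs; the gripper's body (76 mm by 178 mm) begins 60 mm behind the grasp point.
Start: joints at [-69.614, 18.312, 89.639, -0, 72.044, -1.146], TCP at [211.039, -534.889, 213.976] pointing down, gripper open.
Joint ranges: [-177.97, 177.97], [-48.28, 115.42], [12.27, 149.76], [-77.06, 257.06], [2.81, 150.46], [-146.56, 146.56]. Speed limits (degrees/s): [147.25, 147.25, 180, 180, 180, 180].

### API

Orientations are given as [roll, pitch, yaw] about the fixed x, y, z axes, in that order (R = Rz(yaw) Ry(pitch) Rx(roll)).
In Python, from workcell import env, eyes gives the robot as it stands.
- The arm moves only by the tool send_rows, never from a script. Its argument "targets" is text: rows parted by semicolons, each of 7 numbers parted by spaces: the shift along the tool's x, y, z in m, then the turn, a rotation vector about the tool's x, y, z in degrees, then the opening in per cent of the stroke, from 0 (shut) to 100 (fully open). A call has 1 to 12 rows; each row is the pose to reach, as a shift and turn from the pose commanded when the call began, along the tool's axes at that moment; what a row does not reach only later rows make up. A row lasts 1/12 s, in which the tool goes at most 41.7 mm and 7.16 degrees, less where a joint would pass 70% of its speed; a pose out of reach is approached as far as the arm can. A call with a gripper value outside its range is refused whole. The fingers move at their own pace and stop on an object; "grip_force" is the grip in N (left out, the last holds). Time passes only in rows, so rows that repeat a pose let the fingers close. It gives the time, the measured TCP pose, the force, the opening and the grip force at its end, in the units of the state.
- env.state(): the state, without advancing time (a new reading comes with each control period).
- eyes.grab_frame(name): name is "scene" or "side" or "wrist"; returns a dict with "image" (400x640x3 uint8, blue, green, red), "fovy" (degrees; the focal length in pixels is half the picture's height over the tangent of half this angle, whatever the lens; pixels are square), "cx", "cy" (the principal point, pixels), "eye" and "attitude" of the camera in the world. Camera axes: x right, y up, looking along -z (the intrinsics and any distortion apply to the point x, -y, -z); pixel columns grow to the right and rows downward; lengths in mm; the calibration is good to about 2 mm. A picture is of the moment at which its call begins. There is no depth.
- env.job_done(): hands the job in; it is judged then, once.
The state is a dict: "time_s": time; "qpos": joint angles; "qvel": joint speeds; "effort": joint torques, N m; "ee_pos": TCP position; "ee_rot": TCP orientation; "force": force on the tool from outside, world axes, zero at the start; "torque": the same for the moment, N m; "gripper_width": finger opening in mm; "gripper_force": force on a finger pad.
Only numpy, scipy, OpenCV 4.12 (cv2) and the standard library are available. Lean on these libraries where they do the work, as an engineer would, in place of code of your own. Each camera call takes 0.05 s, during which the arm holds its last target. There are 200 camera calls.

### The job

Lay the four loose watch cases out by size in the empty near row of the green tray, one in the middle of each cell, lying flat with the dial up: the largest in the end cell beside the batch card, then each next smaller one along the row to the smallest at the other end. Set each case down in its cell with the gripper; do not drop it in from above.

Things in the scene. Friction and masses are not known exactly. Their poses are not given: they have to be found in the camera images.
- case_48: the largest of four loose rose-gold watch cases: disc 48 mm in diameter, 14 mm thick, about 90 g, dark brown dial up. Origin: centre of underside; z up out of the dial. Flank upright to 11.5 mm above the underside, bevelled above. Short lugs stick out along +x and -x (about 56 mm over the lugs); the flanks at +y and -y are bare: grip across y. Starts flat on the table.
- case_40: the second largest of four loose rose-gold watch cases: disc 40 mm in diameter, 13 mm thick, about 65 g, dark brown dial up. Origin: centre of underside; z up out of the dial. Flank upright to 10.5 mm above the underside, bevelled above. Short lugs stick out along +x and -x (about 47 mm over the lugs); the flanks at +y and -y are bare: grip across y. Starts flat on the table.
- case_32: the second smallest of four loose rose-gold watch cases: disc 32 mm in diameter, 12 mm thick, about 45 g, dark brown dial up. Origin: centre of underside; z up out of the dial. Flank upright to 9.5 mm above the underside, bevelled above. Short lugs stick out along +x and -x (about 38 mm over the lugs); the flanks at +y and -y are bare: grip across y. Starts flat on the table.
- case_24: the smallest of four loose rose-gold watch cases: disc 24 mm in diameter, 11 mm thick, about 30 g, dark brown dial up. Origin: centre of underside; z up out of the dial. Flank upright to 8.5 mm above the underside, bevelled above. Short lugs stick out along +x and -x (about 28 mm over the lugs); the flanks at +y and -y are bare: grip across y. Starts flat on the table.
- cell_a: cell at the left (+y) end of the green tray's empty near row (robot's side). Origin: centre of the cell's floor, 4 mm above the table; z up, y along the row to the left. 69 x 69 mm inside, 72 mm from cell to cell along y; parted by white ribs 3 mm above the floor.
- cell_b: second cell from the left (+y) of the green tray's empty near row (robot's side). Origin: centre of the cell's floor, 4 mm above the table; z up, y along the row to the left. 69 x 69 mm inside, like all four. The tray is fixed, white inside with a green rim 14 mm above the table; the rim's inner face is 50 mm from the middle of the nearest cell.
- cell_c: third cell from the left (+y) of the green tray's empty near row (robot's side). Origin: centre of the cell's floor, 4 mm above the table; z up, y along the row to the left. 69 x 69 mm inside, like all four. The tray's far row is already full: four identical grey round movement holders, 30 mm across, 9.5 mm tall.
- cell_d: cell at the right (-y) end of the green tray's empty near row (robot's side). Origin: centre of the cell's floor, 4 mm above the table; z up, y along the row to the left. 69 x 69 mm inside, 72 mm from cell to cell along y; parted by white ribs 3 mm above the floor.
- card: batch card: blank white card 48 mm square on a sloping black desk holder (foot 50 x 56 mm, 37 mm tall at its far edge), fixed on the table beside the left or the right end of the tray, in line with the near row, 91 mm from the middle of the end cell. A clear jar with a white cap (44 mm tall) stands at the other end. Origin: centre of the underside of the foot, on the table.
There are look-alikes about, which are no part of the job. Leave any blue look-alike of the case_40 alone.

How it is judged (in metres and radians):
At the end, for the whole second after the job is handed in: Counting from the cell beside the batch card, the 48, 40, 32 and 24 mm cases lie in the first, second, third and fourth cell of the near row: each within 12 mm of the middle of its cell, its underside within 2 mm of the cell floor, dial up and flat to 0.08 rad, released and at rest (linear speed of each of case_48, case_40, case_32, case_24 below 0.02 m/s and angular speed of each of case_48, case_40, case_32, case_24 below 0.2 rad/s and ((horizontal distance between card and cell_a below 0.15 m and horizontal distance between case_48 and cell_a below 0.012 m and z of case_48 in the frame of cell_a between -0.002 and 0.002 m and angle between each of case_48, case_40, case_32, case_24's own z axis and vertical below 0.08 rad and horizontal distance between case_40 and cell_b below 0.012 m and z of case_40 in the frame of cell_b between -0.002 and 0.002 m and horizontal distance between case_32 and cell_c below 0.012 m and z of case_32 in the frame of cell_c between -0.002 and 0.002 m and horizontal distance between case_24 and cell_d below 0.012 m and z of case_24 in the frame of cell_d between -0.002 and 0.002 m) or (horizontal distance between card and cell_d below 0.15 m and horizontal distance between case_48 and cell_d below 0.012 m and z of case_48 in the frame of cell_d between -0.002 and 0.002 m and angle between each of case_48, case_40, case_32, case_24's own z axis and vertical below 0.08 rad and horizontal distance between case_40 and cell_c below 0.012 m and z of case_40 in the frame of cell_c between -0.002 and 0.002 m and horizontal distance between case_32 and cell_b below 0.012 m and z of case_32 in the frame of cell_b between -0.002 and 0.002 m and horizontal distance between case_24 and cell_a below 0.012 m and z of case_24 in the frame of cell_a between -0.002 and 0.002 m))); the robot touches nothing.
It fails at once if a case is dropped: it falls or strikes at more than 0.6 m/s within 30 mm of the table ((height (world z) of case_48 below 0.03 m and linear speed of case_48 above 0.6 m/s) or (height (world z) of case_40 below 0.03 m and linear speed of case_40 above 0.6 m/s) or (height (world z) of case_32 below 0.03 m and linear speed of case_32 above 0.6 m/s) or (height (world z) of case_24 below 0.03 m and linear speed of case_24 above 0.6 m/s)).
It also fails if it takes over 106 s, if anything falls off the work surface, if the arm or the gripper's body presses on something with over 40 N, if the wrist force passes 120 N, or if a joint passes its speed limit or range.

## Working session

There is one attempt and no reset: what is moved stays moved. The work goes in short steps, Python scripts to look and compute and a tool call to move; the robot and the scene stay as the last step left them, time stands still between calls to the robot, and variables do not carry over. Pictures are saved under pics/ and viewed, at most 17 in all, crops included, and the job is handed in when it is done.

Besides the shell and the picture viewer there is one more tool, called after "Request:" by a JSON object that holds its "method" and its "body", one argument or row to a line. send_rows: Moves the arm, as the interface text tells. Its arguments: {"type":"object","properties":{"targets":{"type":"string"},"grip_force":{"type":"number"}},"required":["targets"]}

```bash
ls; mkdir -p pics
python3 - <<'E'
from workcell import env, eyes
import cv2
for n in ("scene","side","wrist"):
    f=eyes.grab_frame(n); cv2.imwrite(f"pics/{n}0.png",f["image"])
    print(n,{k:v for k,v in f.items() if k!="image"})
print(env.state())
E
```

```text
pics
scene {'fovy': 45.648345781479094, 'cx': 317.97903326150566, 'cy': 200.00827151251679, 'eye': array([1086.3104814 , -213.44211979,  872.182073  ]), 'attitude': array([36.52139261,  0.94383699, 66.28207917])}
side {'fovy': 53.95215921450856, 'cx': 319.6613135296795, 'cy': 198.7700291178374, 'eye': array([235.77997996, 424.81893357, 639.05955554]), 'attitude': array([  40.99745798,    0.5624989 , -145.53712705])}
wrist {'fovy': 62.750979106457066, 'cx': 322.27101373419106, 'cy': 198.24298763242, 'eye': array([ 282.25022036, -505.76693069,  384.25114305]), 'attitude': array([-1.58516214e+01,  3.19076696e-02, -6.85472793e+01])}
{'time_s': 0.15, 'qpos': array([-6.96149977e+01,  1.83407497e+01,  8.96874388e+01,  7.11330441e-04,
        7.20444765e+01, -1.14614989e+00]), 'qvel': array([-0.00268018,  0.01901275, -0.24577745,  0.01574166, -0.05139333,
       -0.07276804]), 'effort': array([ 5.79499792e-04, -4.12773156e+01, -2.32154703e+01,  7.27605144e-02,
        4.33581253e-02, -9.97919528e-05]), 'ee_pos': array([ 210.90510089, -534.53504639,  213.35798988]), 'ee_rot': array([-1.79927363e+02, -2.12977174e-03,  2.15309311e+01]), 'force': array([-0.18529805,  0.47592853, -0.40981157]), 'torque': array([ 0.0251535 , -0.01741233,  0.01439112]), 'gripper_force': 0.0, 'gripper_width': 91.38444336008666}
```

View pics/scene0.png

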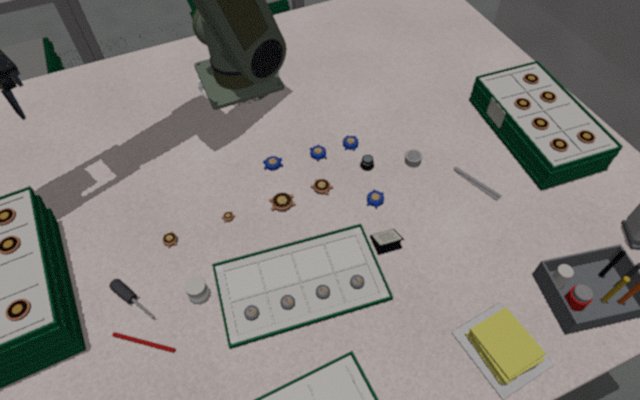

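View pics/side0.png

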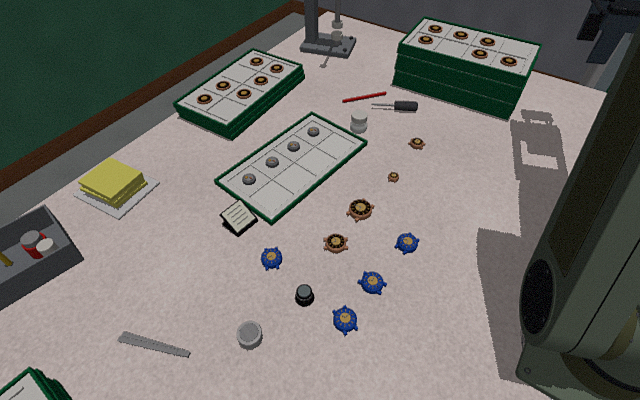

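Scene view: rose-gold cases at about (282,201) 48 mm, (321,186) 40 mm, (170,239) 32 mm and (228,216) 24 mm. Four blue look-alikes are at (273,162), (318,152), (350,143) and (375,198). The card (387,240) is at the tray's +y end and the jar (197,288) at the other, so 48→cell_a, 40→b, 32→c, 24→d. The side view agrees: cases at (360,209), (336,243), (416,143) and (393,176), card at (238,217).

```bash
cat > h.py <<'E'
from workcell import env, eyes
import cv2, numpy as np
from scipy.spatial.transform import Rotation as R
def cast(f,px,z):
    px=np.atleast_2d(px).astype(float); F=200/np.tan(np.radians(f["fovy"]/2))
    d=np.c_[(px[:,0]-f["cx"])/F,-(px[:,1]-f["cy"])/F,-np.ones(len(px))]
    d=R.from_euler("xyz",f["attitude"],degrees=True).apply(d)
    return f["eye"]+d*((z-f["eye"][2])/d[:,2])[:,None]
def gold(im):
    hsv=cv2.cvtColor(im,cv2.COLOR_BGR2HSV); h,s,v=cv2.split(hsv)
    m=(((h<22)|(h>172))&(s>75)).astype(np.uint8)*255
    return cv2.morphologyEx(m,cv2.MORPH_CLOSE,np.ones((5,5)))
def cases(f,z=6,amin=40):
    m=gold(f["image"]); out=[]
    for c in cv2.findContours(m,cv2.RETR_EXTERNAL,cv2.CHAIN_APPROX_NONE)[0]:
        if cv2.contourArea(c)<amin: continue
        p=cast(f,c[:,0],z)[:,:2].astype(np.float32)
        (x,y),r=cv2.minEnclosingCircle(p); hull=cv2.convexHull(p); M=cv2.moments(hull)
        cen=np.array([M["m10"],M["m01"]])/M["m00"]
        d=p-cen; far=d[np.hypot(*d.T)>0.9*np.hypot(*d.T).max()]; a=np.arctan2(far[:,1],far[:,0])
        lug=np.degrees(np.angle(np.exp(2j*a).sum()))/2
        cp=c[:,0].mean(0)
        out.append((cp.round(0),cen.round(1),round(2*r,1),round(lug,1),round(cv2.contourArea(hull))))
    return out
E
python3 - <<'E'
from h import *
for n in ("scene","side"):
    f=eyes.grab_frame(n); im=f["image"]
    print(n)
    for o in cases(f): print(*o)
    hsv=cv2.cvtColor(im,cv2.COLOR_BGR2HSV)
    g=cv2.inRange(hsv,(60,120,20),(95,255,255))
    for c in cv2.findContours(g,cv2.RETR_EXTERNAL,cv2.CHAIN_APPROX_NONE)[0]:
        x,y,w,h=cv2.boundingRect(c)
        if w>100: 
            p=cast(f,c[:,0],14)[:,:2].astype(np.float32); print("green",(x,y,w,h),cv2.minAreaRect(p))
    a=im[120:300,90:420] if n=="scene" else im[110:300,210:460]
    cv2.imwrite(f"pics/{n}1.png",cv2.resize(a,None,fx=2.4,fy=2.4,interpolation=cv2.INTER_CUBIC))
E
```

```text
scene
[144. 342.] [ 660.3 -398.8] 127.2 51.4 949
[ 18. 310.] [ 493.9 -611.9] 45.1 35.4 1499
[577. 299.] [920.4 395.4] 56.5 -51.5 1700
[630. 292.] [952.3 497.7] 73.5 -75.0 836
[  8. 245.] [ 327. -621.] 48.0 43.4 1410
[170. 239.] [ 457.3 -301.1] 36.3 12.2 761
[228. 216.] [ 451.9 -169.2] 26.4 -49.3 408
[  6. 216.] [ 244.3 -622.9] 46.7 28.8 1096
[282. 202.] [464.1 -45. ] 58.4 79.7 1996
[322. 187.] [460.7  54.8] 48.8 53.2 1317
[559. 144.] [582.2 638.7] 41.1 -64.3 1154
[586. 136.] [588.4 717.3] 41.3 -65.9 1172
[540. 123.] [503.7 644.7] 41.2 85.8 1145
[522. 103.] [425.  651.5] 40.7 -66.2 1156
[548.  97.] [431.9 729.6] 40.5 83.7 1106
[531.  78.] [353.2 736.2] 41.0 -43.1 1140
[245.  33.] [-187.9   85.4] 80.1 18.2 2924
[260.  25.] [-206.4  140.9] 60.2 12.0 968
[234.  13.] [-304.7   84.5] 87.2 -32.0 2128
green (257, 352, 120, 48) ((849.514404296875, -127.5394058227539), (204.41458129882812, 81.02192687988281), 66.05026245117188)
green (229, 291, 163, 57) ((753.268798828125, -93.58570861816406), (321.2670593261719, 15.586692810058594), 84.87127685546875)
green (213, 229, 133, 37) ((577.109130859
[... 1303 characters left out ...]
] 52.2 -75.1 1728
[435.  29.] [ 660.6 -875.9] 51.9 88.3 1696
[373.  23.] [ 861.3 -797.8] 266.4 -0.5 3057
[324.  11.] [1052.2 -780.8] 82.1 -42.3 2528
[149.  92.] [1170.4 -276.4] 1168.2 89.9 111591
green (215, 112, 152, 113) ((662.7182006835938, -82.48838806152344), (328.8818359375, 187.43568420410156), 83.4239501953125)
green (173, 48, 132, 93) ((959.8526000976562, -240.08206176757812), (241.33541870117188, 377.9049377441406), 2.381965398788452)
green (393, 16, 149, 104) ((515.0172119140625, -718.3914184570312), (401.7203369140625, 450.5684509277344), 3.3750431537628174)
green (0, 0, 233, 128) ((1510.452880859375, -121.2635498046875), (857.9378051757812, 760.3519287109375), 33.08266830444336)
```

View pics/scene1.png

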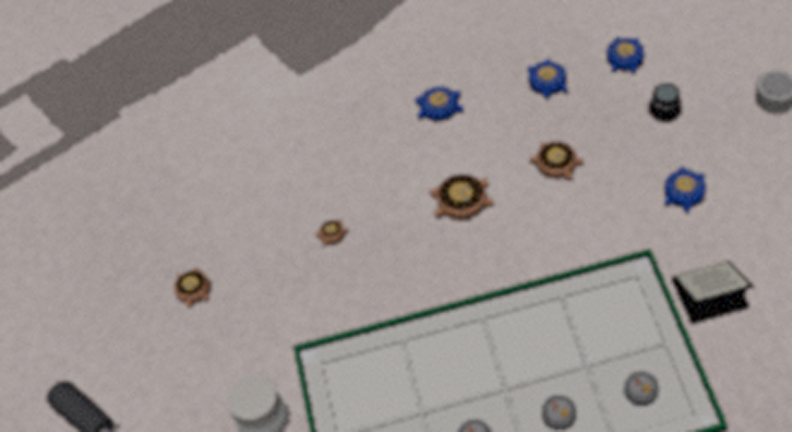

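The crop confirms it: four rose-gold cases, distinct from the blue ones, and the card at the +y end. Next I go to a look-over pose above the row.

Request:
{"method": "send_rows", "body": {
  "targets": "0.514 -0.243 -0.04 0 0 21.5 100;0.514 -0.243 -0.04 0 0 21.5 100;0.514 -0.243 -0.04 0 0 21.5 100;0.514 -0.243 -0.04 0 0 21.5 100;0.514 -0.243 -0.04 0 0 21.5 100;0.514 -0.243 -0.04 0 0 21.5 100;0.514 -0.243 -0.04 0 0 21.5 100;0.514 -0.243 -0.04 0 0 21.5 100;0.514 -0.243 -0.04 0 0 21.5 100;0.514 -0.243 -0.04 0 0 21.5 100;0.514 -0.243 -0.04 0 0 21.5 100;0.514 -0.243 -0.04 0 0 21.5 100"
}}

```text
time_s: 1.25
ee_pos: [548.1, -174.8, 248.7]
ee_rot: [180.0, -0.0, 0.0]
force: [-0.0, -0.8, -0.4]
gripper_width: 91.4
gripper_force: 0.0
```

Request:
{"method": "send_rows", "body": {
  "targets": "0.03 -0.045 0 0 0 0 100;0.03 -0.045 0 0 0 0 100;0.03 -0.045 0 0 0 0 100;0.03 -0.045 0 0 0 0 100"
}}

```text
time_s: 1.58
ee_pos: [576.8, -131.4, 248.1]
ee_rot: [180.0, 0.1, 0.1]
force: [0.2, -0.6, -0.0]
gripper_width: 91.5
gripper_force: 0.0
```

Run:
```python
from h import *
f=eyes.grab_frame("wrist"); im=f["image"]; cv2.imwrite("pics/w1.png",im)
print(env.state()["ee_pos"],f["eye"],f["attitude"])
for o in cases(f,6,150): print(*o)
hsv=cv2.cvtColor(im,cv2.COLOR_BGR2HSV)
g=cv2.inRange(hsv,(60,100,20),(95,255,255))
for c in cv2.findContours(g,cv2.RETR_EXTERNAL,cv2.CHAIN_APPROX_NONE)[0]:
    x,y,w,h=cv2.boundingRect(c)
    if w>60: print("green",(x,y,w,h),cv2.minAreaRect(cast(f,c[:,0],14)[:,:2].astype(np.float32)))
```

```text
[ 576.41142924 -132.22847067  248.22200788] [ 653.73076874 -130.47743121  418.99122779] [-15.90842372  -0.09993216 -89.95446353]
[456. 342.] [ 313.1 -342.7] 452.3 -88.5 15750
[507. 289.] [ 399.3 -392.1] 98.5 20.2 3263
[138. 289.] [399.8 128.6] 99.1 -19.8 3364
[350. 257.] [ 451.6 -169.7] 29.2 -78.2 491
[183. 246.] [468.6  59.8] 45.3 -39.7 857
[261. 248.] [464.4 -46.7] 61.3 65.1 2199
[103. 196.] [539.5 154.5] 29.1 -8.2 516
[543.  99.] [ 659.5 -398.8] 129.5 51.5 1159
green (372, 21, 62, 78) ((717.1123046875, -236.87966918945312), (101.65933227539062, 51.04693603515625), 35.7754020690918)
```

View pics/w1.png

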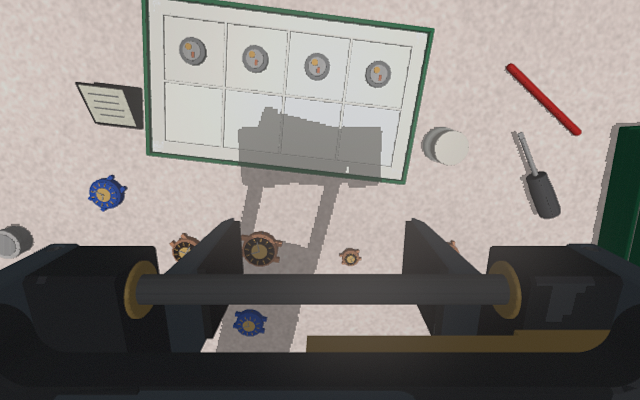

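Wrist view: the tray's near rim runs from (147,155) to (405,182). Case_48 is at (261,248), case_24 at (350,257), and case_40 (183,247) is half hidden behind a finger. I compute the cell centres from the tray corners and check orientations from all views.

Run:
```python
from h import *
f=eyes.grab_frame("wrist"); im=f["image"]
hsv=cv2.cvtColor(im,cv2.COLOR_BGR2HSV)
g=cv2.inRange(hsv,(55,70,20),(95,255,255)); g[:,440:]=0; g[210:]=0
p=np.argwhere(g)[:,::-1]
# outer near edge: lowest green pixel per column; right edge: rightmost per row; left edge: leftmost
near=np.array([(u,p[p[:,0]==u][:,1].max()) for u in range(165,395,5) if (p[:,0]==u).any()])
right=np.array([(p[p[:,1]==v][:,0].max(),v) for v in range(40,170,5)])
left=np.array([(p[p[:,1]==v][:,0].min(),v) for v in range(15,140,5)])
L={}
for n,e in (("near",near),("right",right),("left",left)):
    w=cast(f,e,14)[:,:2].astype(np.float32)
    vx,vy,x0,y0=cv2.fitLine(w,cv2.DIST_HUBER,0,.01,.01).ravel(); L[n]=(np.array([x0,y0]),np.array([vx,vy]))
    print(n,L[n],np.degrees(np.arctan2(vy,vx)))
def X(a,b):
    s=np.linalg.solve(np.c_[L[a][1],-L[b][1]],L[b][0]-L[a][0]); return L[a][0]+s[0]*L[a][1]
A,B=X("near","left"),X("near","right"); print("corners",A,B,np.linalg.norm(A-B))
y=(A-B)/np.linalg.norm(A-B); x=np.array([y[1],-y[0]]); t=(np.linalg.norm(A-B)-316)/2
c=(A+B)/2+x*(50+t); print("t",t,"yaw",np.degrees(np.arctan2(x[1],x[0])))
for i,n in enumerate("abcd"): print(n,(c+y*(108-72*i)).round(1))
S={n:eyes.grab_frame(n) for n in("scene","side")}
tiles=[]
for s,uv in(("scene",[(282,201),(322,187),(170,239),(228,216)]),("side",[(360,210),(335,243),(416,143),(393,177)])):
    tiles.append(np.hstack([cv2.resize(S[s]["image"][v-20:v+20,u-20:u+20],(200,200),interpolation=cv2.INTER_CUBIC) for u,v in uv]))
cv2.imwrite("pics/t1.png",np.vstack(tiles))
```

```text
near (array([675.2555  , -59.483456], dtype=float32), array([ 0.6872575 , -0.72641385], dtype=float32)) -46.586586
right (array([ 668.5728 , -247.28716], dtype=float32), array([ 0.9931212 , -0.11709101], dtype=float32)) -6.7242455
left (array([668.1317  ,  77.587685], dtype=float32), array([ 0.9934669 , -0.11412054], dtype=float32)) -6.5529013
corners [530.6294    93.382706] [ 876.083   -271.75302] 502.65527
t 93.32764 yaw 43.413406
a [733.2  87.8]
b [782.7  35.5]
c [832.2 -16.8]
d [881.7 -69.1]
```

View pics/t1.png

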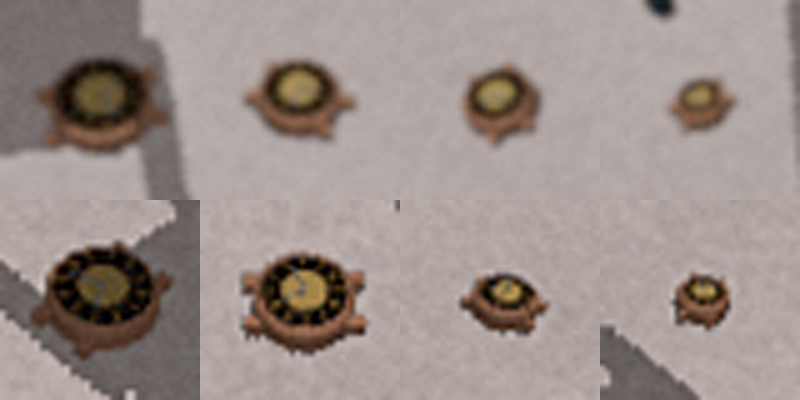

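The near-edge fit failed on the shadow, but the left and right edges are fine; I'll redo it. The tiles show two lugs at each end of each case. A second wrist look straight over the cases will give clean positions and lug angles.

Request:
{"method": "send_rows", "body": {
  "targets": "-0.04 -0.01 0.012 0 0 0 100;-0.08 -0.01 0.024 0 0 0 100;-0.12 -0.01 0.036 0 0 0 100;-0.16 -0.01 0.048 0 0 0 100;-0.16 -0.01 0.048 0 0 0 100;-0.16 -0.01 0.048 0 0 0 100"
}}

```text
time_s: 2.28
ee_pos: [413.5, -122.0, 199.9]
ee_rot: [-180.0, 0.1, -0.1]
force: [-0.1, 0.1, 0.6]
gripper_width: 91.0
gripper_force: 0.0
```

Run:
```python
from h import *
f=eyes.grab_frame("wrist"); im=f["image"]
print(env.state()["ee_pos"],f["eye"])
T=[]
for o in cases(f,4,100):
    print(*o)
    u,v=o[0].astype(int)
    if 330<o[1][0]<560 and v<215 and 30<u<610 and o[2]<80: T.append((u,v))
T.sort()
ts=[cv2.resize(im[max(v-33,0):max(v-33,0)+66,u-33:u+33],(198*2,198*2),interpolation=cv2.INTER_CUBIC) for u,v in T[:8]]
print(T)
rows=[cv2.resize(t,(200,200)) for t in ts]
while len(rows)%4: rows.append(np.zeros((200,200,3),np.uint8))
cv2.imwrite("pics/w2.png",np.vstack([im,np.vstack([np.hstack(rows[i:i+4])[:,:640*2][:, :800] for i in range(0,len(rows),4)])[:,:640][:200]]) if 0 else im)
g=cv2.inRange(cv2.cvtColor(im,cv2.COLOR_BGR2HSV),(55,60,15),(95,255,255)); cv2.imwrite("pics/g.png",g)
```

```text
[ 416.4075545  -122.55264245  201.03935307] [ 490.52033607 -121.62074727  370.73380793]
[456. 342.] [ 186.7 -308.2] 401.5 -88.7 12441
[507. 290.] [ 263.2 -352.5] 87.5 19.1 2568
[138. 289.] [265.4 110.1] 88.7 -19.6 2663
[245. 233.] [342.4 -28.7] 25.3 -14.9 232
[141. 222.] [357.   93.6] 30.5 58.4 635
[ 66. 219.] [361.2 181.8] 30.1 -7.5 551
[366. 141.] [ 451.8 -169.8] 28.5 -75.3 459
[486. 135.] [ 456.8 -303.1] 41.3 7.0 1009
[162. 133.] [460.5  55.2] 51.4 32.2 1534
[252. 131.] [464.4 -45.4] 61.5 79.7 2130
[52. 51.] [544.4 156.4] 31.5 -6.6 683
[(np.int64(52), np.int64(51)), (np.int64(162), np.int64(133)), (np.int64(252), np.int64(131)), (np.int64(366), np.int64(141)), (np.int64(486), np.int64(135))]
```

View pics/w2.png

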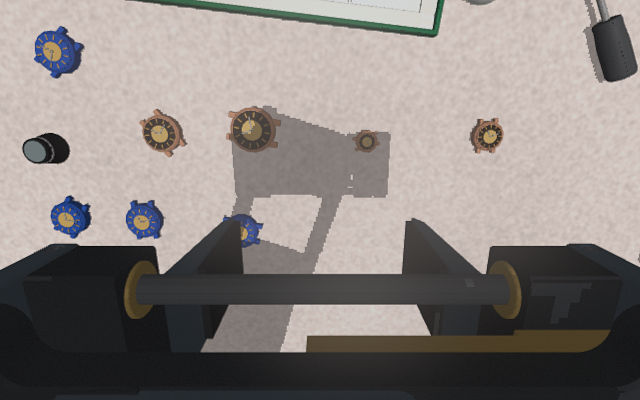

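Run:
```python
import cv2,numpy as np
im=cv2.imread("pics/w2.png")
ts=[]
for u,v in((252,131),(162,133),(486,135),(366,141)):
    t=cv2.resize(im[v-35:v+35,u-35:u+35],(300,300),interpolation=cv2.INTER_CUBIC); ts.append(t)
cv2.imwrite("pics/w2t.png",np.vstack([np.hstack(ts[:2]),np.hstack(ts[2:])]))
```

```text
(no output)
```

View pics/w2t.png

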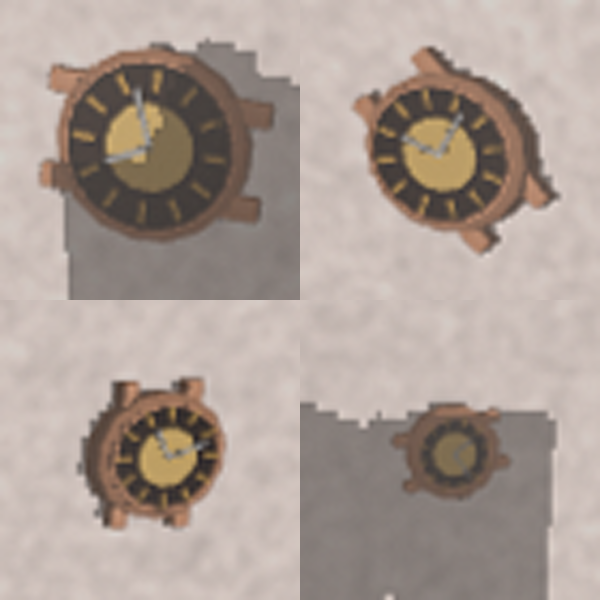

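Tiles in order: 48, 40, 32, 24, with both lug pairs of each clearly visible. From the tips I work out the lug angles, and I redo the tray from its corners in the w1 picture.

Run:
```python
from h import *
f=eyes.grab_frame("wrist")
tips={48:((252,131),(0,0),[(50,125),(260,161)]),40:((162,133),(300,0),[(393,79),(515,220)]),32:((486,135),(0,300),[(156,387),(146,519)]),24:((366,141),(300,300),[(407,463),(497,437)])}
for n,((u,v),o,t) in tips.items():
    p=(np.array(t)-o)*70/300+[u-35,v-35]; w=cast(f,p,4); d=w[0]-w[1]
    print(n,w.mean(0).round(1),np.degrees(np.arctan2(d[1],d[0])).round(1)%180)
print(env.state()["qpos"].round(1),env.state()["ee_pos"].round(1),env.state()["ee_rot"].round(2))
w=dict(fovy=f["fovy"],cx=f["cx"],cy=f["cy"],eye=np.array([653.73,-130.48,418.99]),attitude=np.array([-15.908,-.1,-89.954]))
A,B=cast(w,[(147,155),(405,182)],14)[:,:2]; L=np.linalg.norm(A-B); t=(L-316)/2
y=(A-B)/L; x=np.array([y[1],-y[0]]); c=(A+B)/2+x*(50+t)
print("L",L,"yaw",np.degrees(np.arctan2(x[1],x[0])))
for i,n in enumerate("abcd"): print(n,(c+y*(108-72*i)).round(1))
# check: mid of rib crossings bounding cell a near row
print(cast(w,[(163,83),(226,90)],7).round(1))
```

```text
48 [468.1 -46.5   4. ] 80.2
40 [464.3  53.2   4. ] 36.6
32 [ 460.1 -304.1    4. ] 3.2
24 [ 455.  -171.5    4. ] 105.9
[-17.9   6.1 107.7  -0.   66.   72.2] [ 418.  -122.7  201.5] [ 1.7994e+02 -1.8000e-01 -6.0000e-02]
L 323.324258930364 yaw -6.054090082465602
a [641.5  26.4]
b [633.9 -45.2]
c [ 626.3 -116.8]
d [ 618.8 -188.4]
[[678.4  57.8   7. ]
 [670.6 -16.3   7. ]]
```

Request:
{"method": "send_rows", "body": {
  "targets": "0.048 -0.077 0.12 0 0 -80 100;0.048 -0.077 0.12 0 0 -80 100;0.048 -0.077 0.12 0 0 -80 100;0.048 -0.077 0.12 0 0 -80 100;0.048 -0.077 0.12 0 0 -80 100;0.048 -0.077 0.12 0 0 -80 100;0.048 -0.077 0.12 0 0 -80 100;0.048 -0.077 0.12 0 0 -80 100;0.048 -0.077 0.12 0 0 -80 100;0.048 -0.077 0.12 0 0 -80 100;0.048 -0.077 0.12 0 0 -80 100;0.048 -0.077 0.12 0 0 -80 100"
}}

```text
time_s: 3.38
ee_pos: [467.6, -45.0, 81.0]
ee_rot: [179.8, -0.0, 80.2]
force: [-0.1, -0.7, -0.4]
gripper_width: 91.1
gripper_force: 0.0
```

Request:
{"method": "send_rows", "body": {
  "targets": "0 0 0 0 0 0 80;0 0 0 0 0 0 80;0 0 0 0 0 0 80"
}}

```text
time_s: 3.63
ee_pos: [465.7, -44.8, 80.6]
ee_rot: [180.0, 0.0, 79.9]
force: [-1.0, 0.2, 0.8]
gripper_width: 74.8
gripper_force: 0.0
```

```bash
cat > st.py <<'E'
from h import *
s=env.state(); print(s["time_s"],s["ee_pos"].round(1),s["ee_rot"].round(2),s["qpos"].round(1),s["gripper_width"])
E
python3 st.py
python3 - <<'E'
from h import *
f=eyes.grab_frame("wrist"); cv2.imwrite("pics/w3.png",f["image"])
E
```

```text
3.6333 [465.7 -44.8  80.6] [179.96   0.    79.93] [ -6.9  16.5 114.3  -0.   49.2   3.2] 74.79162599743795
```

View pics/w3.png

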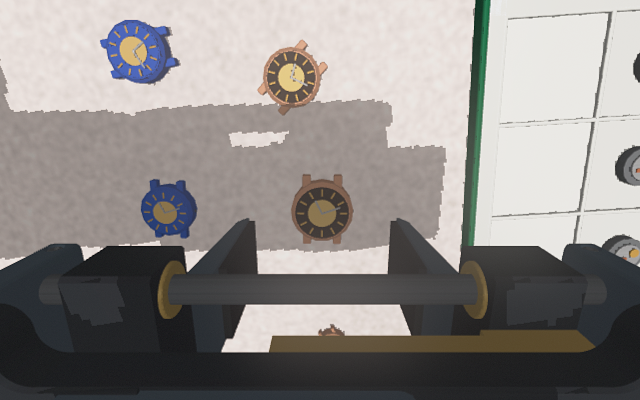

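Wrist view: case_48 at (322,210) is centred between the fingers with its lugs along the tool's x, and case_40 is at (291,77). Descending to grip.

Request:
{"method": "send_rows", "body": {
  "targets": "0 0 0.02 0 0 0 80;0 0 0.045 0 0 0 80;0 0 0.062 0 0 0 80;0 0 0.07 0 0 0 80;0 0 0.0745 0 0 0 80;0 0 0.0745 0 0 0 80;0 0 0.0745 0 0 0 45;0 0 0.0745 0 0 0 40;0 0 0.0745 0 0 0 40;0 0 0.0745 0 0 0 40;0 0 0.0745 0 0 0 40;0 0 0.0745 0 0 0 40",
  "grip_force": 20
}}

```text
time_s: 4.68
ee_pos: [465.5, -44.7, 6.6]
ee_rot: [179.9, 0.0, 80.0]
force: [-0.4, 0.6, 4.9]
gripper_width: 46.8
gripper_force: 20.0
```

Request:
{"method": "send_rows", "body": {
  "targets": "0 0 -0.015 0 0 0 40;0 0 -0.045 0 0 0 40;0.02 0.032 -0.045 0 0 -4 40;0.04 0.064 -0.045 0 0 -4 40;0.06 0.096 -0.045 0 0 -4 40;0.08 0.128 -0.045 0 0 -4 40;0.1 0.16 -0.045 0 0 -4 40;0.1 0.16 -0.045 0 0 -4 40;0.1 0.16 -0.045 0 0 -4 40;0.1 0.16 -0.045 0 0 -4 40"
}}

```text
time_s: 5.52
ee_pos: [638.6, 26.0, 50.1]
ee_rot: [-179.8, 0.0, 84.0]
force: [0.3, 0.2, -1.0]
gripper_width: 46.6
gripper_force: 20.0
```

```bash
python3 - <<'E'
from h import *
f=eyes.grab_frame("wrist"); cv2.imwrite("pics/w4.png",f["image"])
print(f["eye"],f["attitude"])
E
python3 st.py
```

```text
[646.64619351 103.43117832 221.04440125] [-15.92831817   0.15490623  -6.02888005]
5.5667 [638.3  25.8  50.3] [-1.7985e+02  3.0000e-02  8.4030e+01] [ 1.3 31.7 93.  -0.  55.5  7.3] 47.022302562126185
```

View pics/w4.png

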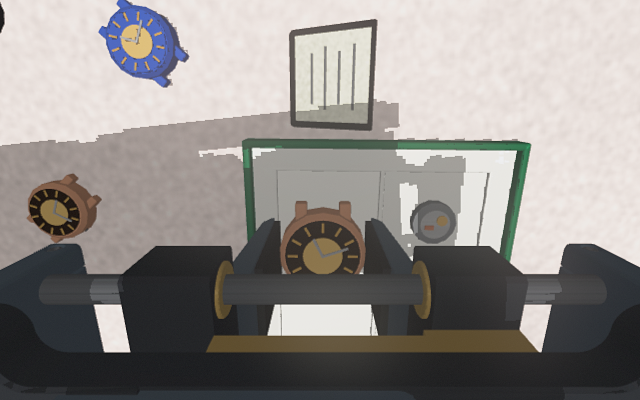

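The case is held level at (322,250). The outer rib corners of cell_a are at (277,170) and (381,172), so I check the cell's position from these.

Run:
```python
from h import *
f=eyes.grab_frame("wrist")
w=cast(f,[(277,170),(381,172)],6)[:,:2]; print(w)
x=np.array([.9944,-.1055]); y=np.array([.1055,.9944]); print("a",w.mean(0)-36*y, "width",np.linalg.norm(w[0]-w[1]))
w=cast(f,[(245,141),(531,143)],14)[:,:2]; print(w, np.degrees(np.arctan2(*(w[1]-w[0])[::-1])))
```

```text
[[611.35082368  64.74681932]
 [680.18430503  56.11637551]]
a [641.96956435  24.63319742] width 69.37242042133181
[[595.34486876  86.5453911 ]
 [773.34306081  66.46159385]] -6.437540377954299
```

Request:
{"method": "send_rows", "body": {
  "targets": "0 0.003 0.012 0 0 0 40;0 0.003 0.024 0 0 0 40;0 0.003 0.032 0 0 0 40;0 0.003 0.036 0 0 0 40;0 0.003 0.038 0 0 0 40;0 0.003 0.0395 0 0 0 40;0 0.003 0.0395 0 0 0 40;0 0.003 0.0395 0 0 0 40"
}}

```text
time_s: 6.28
ee_pos: [643.2, 25.8, 11.8]
ee_rot: [180.0, 0.0, 84.0]
force: [1.0, -0.8, -0.4]
gripper_width: 46.5
gripper_force: 20.0
```

```bash
python3 st.py
```

```text
6.2833 [643.2  25.8  11.8] [179.96   0.    84.03] [ 1.3 34.4 94.4 -0.  51.1  7.2] 46.45681662377649
```

Not quite down yet; settle 1 mm more, then release and rise.

Request:
{"method": "send_rows", "body": {
  "targets": "0 0 0.0005 0 0 0 40;0 0 0.001 0 0 0 40;0 0 0.001 0 0 0 40;0 0 0.001 0 0 0 40"
}}

```text
time_s: 6.62
ee_pos: [643.1, 25.8, 10.7]
ee_rot: [180.0, 0.0, 84.0]
force: [-1.2, 0.6, -0.9]
gripper_width: 46.6
gripper_force: 20.0
```

Request:
{"method": "send_rows", "body": {
  "targets": "0 0 0 0 0 0 54;0 0 0 0 0 0 58;0 0 0 0 0 0 64;0 0 0 0 0 0 64;0 0 0 0 0 0 64;0 0 -0.02 0 0 0 64;0 0 -0.05 0 0 0 70;0 0 -0.05 0 0 0 70"
}}

```text
time_s: 7.28
ee_pos: [646.5, 25.9, 65.8]
ee_rot: [179.4, -0.1, 84.0]
force: [1.0, 0.8, 1.1]
gripper_width: 63.7
gripper_force: 0.0
```

```bash
python3 st.py
```

```text
7.2833 [646.5  25.9  65.8] [ 1.7944e+02 -7.0000e-02  8.4030e+01] [ 1.3 31.1 91.5 -0.  56.9  7.2] 63.724812837636705
```

Request:
{"method": "send_rows", "body": {
  "targets": "0 -0.03 -0.01 0 0 6 80;0.002 -0.06 -0.02 0 0 12 80;0.004 -0.1 -0.02 0 0 18 80;0.006 -0.14 -0.02 0 0 24 80;0.008 -0.183 -0.02 0 0 30 80;0.009 -0.183 -0.02 0 0 36 80;0.009 -0.183 -0.02 0 0 42 80;0.009 -0.183 -0.02 0 0 46 80;0.009 -0.183 -0.02 0 0 46 80;0.009 -0.183 -0.02 0 0 46 80;0.009 -0.183 -0.02 0 0 46 80;0.009 -0.183 -0.02 0 0 46 80"
}}

```text
time_s: 8.28
ee_pos: [462.0, 53.7, 80.4]
ee_rot: [180.0, 0.0, 38.1]
force: [-0.4, 0.3, -0.3]
gripper_width: 73.3
gripper_force: 0.0
```

```bash
python3 st.py;  python3 - <<'E'
from h import *
f=eyes.grab_frame("wrist"); cv2.imwrite("pics/w5.png",f["image"])
for o in cases(f,5,150): print(*o)
E
```

```text
8.2833 [462.   53.7  80.4] [1.800e+02 1.000e-02 3.809e+01] [  5.2  16.3 114.6  -0.   49.1  57.1] 73.26728848759217
[427. 343.] [ 424.3 -103.4] 294.0 -51.6 5923
[473. 290.] [480.6 -91.1] 57.0 53.2 964
[172. 289.] [325.7 107.9] 57.7 23.0 992
[118. 214.] [357.5 177.5] 32.9 7.1 727
[322. 207.] [460.5  53.2] 52.1 36.0 1541
[284.  31.] [543.9 152.1] 32.3 -44.2 657
[526.  34.] [643.7  20.2] 65.8 -72.6 2280
```

View pics/w5.png

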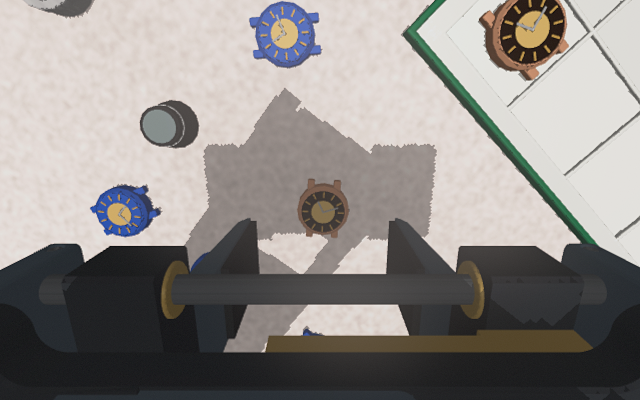

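Case_40 (rose-gold) is centred between the fingers at (322,208), and case_48 sits in cell_a at (526,34). Gripping case_40.

Request:
{"method": "send_rows", "body": {
  "targets": "0 0 0.02 0 0 0 80;0 0 0.045 0 0 0 80;0 0 0.062 0 0 0 80;0 0 0.07 0 0 0 80;0 0 0.075 0 0 0 80;0 0 0.075 0 0 0 70;0 0 0.075 0 0 0 45;0 0 0.075 0 0 0 32;0 0 0.075 0 0 0 32;0 0 0.075 0 0 0 32;0 0 0.075 0 0 0 32;0 0 0.075 0 0 0 32",
  "grip_force": 20
}}

```text
time_s: 9.33
ee_pos: [462.4, 53.8, 6.1]
ee_rot: [180.0, -0.1, 38.0]
force: [0.4, -0.4, 4.3]
gripper_width: 38.3
gripper_force: 20.0
```

Request:
{"method": "send_rows", "body": {
  "targets": "0 0 -0.015 0 0 0 32;0 0 -0.045 0 0 0 32;0.011 0.026 -0.045 0 0 -6.5 32;0.022 0.052 -0.045 0 0 -13 32;0.033 0.078 -0.045 0 0 -19.5 32;0.044 0.104 -0.045 0 0 -26 32;0.055 0.13 -0.045 0 0 -32.5 32;0.066 0.156 -0.045 0 0 -39 32;0.074 0.184 -0.045 0 0 -46 32;0.074 0.184 -0.045 0 0 -46 32;0.074 0.184 -0.045 0 0 -46 32;0.074 0.184 -0.045 0 0 -46 32"
}}

```text
time_s: 10.33
ee_pos: [632.2, -45.3, 49.8]
ee_rot: [-179.9, -0.0, 84.0]
force: [1.1, 0.8, -1.9]
gripper_width: 38.5
gripper_force: 20.0
```

```bash
python3 st.py;  python3 - <<'E'
from h import *
f=eyes.grab_frame("wrist"); cv2.imwrite("pics/w6.png",f["image"])
E
```

```text
10.3333 [632.2 -45.3  49.8] [-1.7986e+02 -1.0000e-02  8.3950e+01] [-5.1 31.3 93.7  0.  55.1  0.9] 38.52129448827818
```

View pics/w6.png

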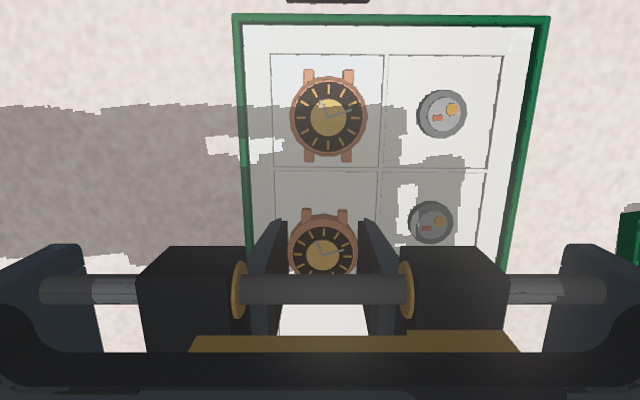

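Case_48 is centred in cell_a (328,115), and case_40 is held level over cell_b. Setting it down.

Request:
{"method": "send_rows", "body": {
  "targets": "0 0.0015 0.012 0 0 0 32;0 0.0015 0.024 0 0 0 32;0 0.0015 0.032 0 0 0 32;0 0.0015 0.036 0 0 0 32;0 0.0015 0.038 0 0 0 32;0 0.0015 0.0395 0 0 0 32;0 0.0015 0.0405 0 0 0 32;0 0.0015 0.0405 0 0 0 32;0 0.0015 0.0405 0 0 0 32;0 0.0015 0.0405 0 0 0 32"
}}

```text
time_s: 11.22
ee_pos: [635.3, -45.8, 10.4]
ee_rot: [179.9, 0.0, 84.0]
force: [0.2, 0.1, -0.3]
gripper_width: 38.2
gripper_force: 20.0
```

Grip was at 6.0, so the target is about 10.0: 0.5 mm more, then release.

Request:
{"method": "send_rows", "body": {
  "targets": "0 0 0.0005 0 0 0 32;0 0 0.0005 0 0 0 32;0 0 0.0005 0 0 0 46;0 0 0.0005 0 0 0 52;0 0 0.0005 0 0 0 56;0 0 0.0005 0 0 0 56;0 0 0.0005 0 0 0 56;0 0 -0.02 0 0 0 56;0 0 -0.05 0 0 0 60;0 0 -0.07 0 0 0 60;0 0 -0.07 0 0 0 70;0 0 -0.07 0 0 0 70"
}}

```text
time_s: 12.22
ee_pos: [635.7, -45.8, 81.2]
ee_rot: [179.8, 0.0, 84.0]
force: [-1.0, 0.7, -0.4]
gripper_width: 63.0
gripper_force: 0.0
```

```bash
python3 st.py
```

```text
12.2167 [635.7 -45.8  81.2] [179.84   0.    84.03] [-5.1 29.7 91.6 -0.  58.6  0.8] 62.97066588718313
```

Request:
{"method": "send_rows", "body": {
  "targets": "-0.025 -0.014 0 0 0 6.6 75;-0.05 -0.027 0 0 0 13.2 75;-0.075 -0.041 0 0 0 19.8 75;-0.1 -0.054 0 0 0 26.4 75;-0.125 -0.068 0 0 0 33 75;-0.15 -0.081 0 0 0 39.6 75;-0.175 -0.095 0 0 0 46.2 75;-0.2 -0.109 0 0 0 52.8 75;-0.225 -0.122 0 0 0 59.4 75;-0.25 -0.136 0 0 0 66 75;-0.274 -0.149 0 0 0 72.6 75;-0.274 -0.149 0 0 0 79 75"
}}

```text
time_s: 13.22
ee_pos: [454.8, -305.4, 78.4]
ee_rot: [-180.0, 0.2, 4.5]
force: [0.9, 0.5, -0.5]
gripper_width: 68.4
gripper_force: 0.0
```

Request:
{"method": "send_rows", "body": {
  "targets": "0 0 0 0 0 0 75;0 0 0 0 0 0 75;0 0 0 0 0 0 75"
}}

```text
time_s: 13.47
ee_pos: [458.1, -302.0, 79.2]
ee_rot: [-179.9, 0.1, 5.2]
force: [0.3, 0.5, 0.5]
gripper_width: 68.5
gripper_force: 0.0
```

```bash
python3 st.py;  python3 - <<'E'
from h import *
f=eyes.grab_frame("wrist"); cv2.imwrite("pics/w7.png",f["image"])
for o in cases(f,4,150): print(*o)
E
```

```text
13.4667 [ 458.1 -302.    79.2] [-1.7993e+02  7.0000e-02  5.2000e+00] [-34.6  22.9 103.9   0.   53.2  50.2] 68.53281653605283
[418. 343.] [ 340.3 -404. ] 297.0 -84.9 6146
[464. 290.] [ 394.2 -426.2] 56.8 19.2 903
[180. 289.] [ 373.3 -189.7] 57.3 -9.0 930
[323. 208.] [ 456.5 -301.7] 41.7 -0.5 974
[153. 200.] [ 451.5 -169.1] 32.1 -73.4 569
```

View pics/w7.png

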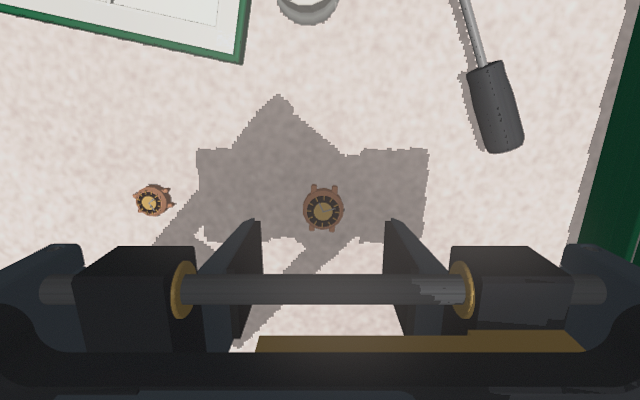

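Case_32 at (323,208) is centred and aligned. Gripping.

Request:
{"method": "send_rows", "body": {
  "targets": "0 0 0.02 0 0 0 75;0 0 0.045 0 0 0 75;0 0 0.062 0 0 0 75;0 0 0.07 0 0 0 75;0 0 0.0745 0 0 0 70;0 0 0.075 0 0 0 60;0 0 0.075 0 0 0 40;0 0 0.075 0 0 0 25;0 0 0.075 0 0 0 24;0 0 0.075 0 0 0 24;0 0 0.075 0 0 0 24;0 0 0.075 0 0 0 24",
  "grip_force": 20
}}

```text
time_s: 14.52
ee_pos: [458.7, -303.0, 5.7]
ee_rot: [179.9, -0.1, 5.0]
force: [-0.1, 0.3, 3.9]
gripper_width: 30.3
gripper_force: 20.0
```

Request:
{"method": "send_rows", "body": {
  "targets": "0 0 -0.015 0 0 0 24;0 0 -0.045 0 0 -6.5 24;0.018 -0.017 -0.045 0 0 -13 24;0.037 -0.034 -0.045 0 0 -19.5 24;0.055 -0.051 -0.045 0 0 -26 24;0.073 -0.068 -0.045 0 0 -32.5 24;0.092 -0.085 -0.045 0 0 -39 24;0.11 -0.102 -0.045 0 0 -46 24;0.128 -0.119 -0.045 0 0 -53 24;0.146 -0.136 -0.045 0 0 -60 24;0.165 -0.153 -0.045 0 0 -67 24;0.183 -0.17 -0.045 0 0 -74 24"
}}

```text
time_s: 15.52
ee_pos: [626.3, -116.3, 49.8]
ee_rot: [-180.0, 0.0, 79.4]
force: [0.0, 0.5, 0.5]
gripper_width: 30.4
gripper_force: 20.0
```

Request:
{"method": "send_rows", "body": {
  "targets": "0 0 0 0 0 -5 24;0 0 0 0 0 -5 24;0 0 0 0 0 -5 24;0 0 0 0 0 -5 24"
}}

```text
time_s: 15.85
ee_pos: [625.0, -117.8, 49.8]
ee_rot: [-180.0, 0.0, 83.9]
force: [-0.6, -1.4, -0.5]
gripper_width: 30.0
gripper_force: 20.0
```

```bash
python3 st.py;  python3 - <<'E'
from h import *
f=eyes.grab_frame("wrist"); cv2.imwrite("pics/w8.png",f["image"])
E
```

```text
15.85 [ 625.  -117.8   49.8] [-1.7995e+02  1.0000e-02  8.3890e+01] [-11.7  31.5  93.5  -0.   55.1  -5.6] 29.973342773496533
```

View pics/w8.png

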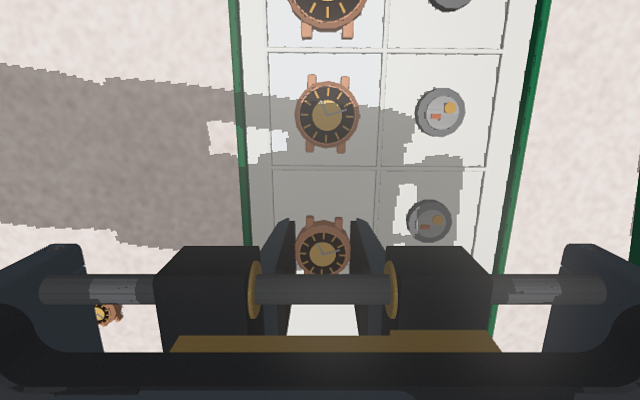

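Case_40 is centred in cell_b (326,115), and case_32 is level over cell_c. Setting it down.

Request:
{"method": "send_rows", "body": {
  "targets": "0 0.001 0.012 0 0 0 24;0 0.001 0.024 0 0 0 24;0 0.001 0.032 0 0 0 24;0 0.001 0.036 0 0 0 24;0 0.001 0.038 0 0 0 24;0 0.001 0.0395 0 0 0 24;0 0.001 0.0405 0 0 0 24;0 0.001 0.041 0 0 0 24;0 0.001 0.041 0 0 0 24;0 0.001 0.041 0 0 0 24"
}}

```text
time_s: 16.73
ee_pos: [626.8, -117.5, 9.8]
ee_rot: [180.0, 0.0, 84.0]
force: [-2.7, -0.3, 4.8]
gripper_width: 30.4
gripper_force: 20.0
```

Request:
{"method": "send_rows", "body": {
  "targets": "0 0 0 0 0 0 24;0 0 0 0 0 0 38;0 0 0 0 0 0 44;0 0 0 0 0 0 46;0 0 0 0 0 0 46;0 0 0 0 0 0 46;0 0 -0.02 0 0 0 46;0 0 -0.05 0 0 0 50;0 0 -0.07 0 0 0 60;0 0 -0.07 0 0 0 70;0 0 -0.07 0 0 0 70"
}}

```text
time_s: 17.65
ee_pos: [627.5, -117.6, 80.1]
ee_rot: [179.8, 0.0, 84.0]
force: [-0.2, -0.3, -0.7]
gripper_width: 62.4
gripper_force: 0.0
```

```bash
python3 st.py
```

```text
17.65 [ 627.5 -117.6   80.1] [1.7984e+02 2.0000e-02 8.4030e+01] [-11.6  29.8  91.5  -0.   58.6  -5.7] 62.382094940330084
```

Request:
{"method": "send_rows", "body": {
  "targets": "-0.014 -0.034 0 0 0 -5.5 65;-0.028 -0.067 0 0 0 -11 65;-0.042 -0.1 0 0 0 -16.5 65;-0.056 -0.134 0 0 0 -22 65;-0.07 -0.167 0 0 0 -22 65;-0.07 -0.167 0 0 0 -22 65;-0.07 -0.167 0 0 0 -22 65;-0.07 -0.167 0 0 0 -22 65;-0.07 -0.167 0 0 0 -22 65"
}}

```text
time_s: 18.4
ee_pos: [454.5, -169.7, 78.6]
ee_rot: [180.0, 0.0, 106.1]
force: [0.6, 0.3, 0.7]
gripper_width: 58.9
gripper_force: 0.0
```

```bash
python3 st.py;  python3 - <<'E'
from h import *
f=eyes.grab_frame("wrist"); cv2.imwrite("pics/w9.png",f["image"])
for o in cases(f,4,150): print(*o)
E
```

```text
18.4 [ 454.5 -169.7   78.6] [1.7998e+02 1.0000e-02 1.0605e+02] [-21.8  18.  112.3   0.   49.7 -37.9] 58.862947153767244
[398. 343.] [ 558.3 -270.2] 297.6 15.7 6090
[447. 290.] [ 574.3 -211.9] 56.3 -62.5 814
[198. 290.] [ 374.3 -268.9] 56.7 -86.3 848
[319. 207.] [ 451.7 -170. ] 31.0 -81.0 531
[557. 207.] [ 630.9 -118.9] 43.0 82.4 1189
[612. 119.] [638.3 -47.3] 53.2 -72.1 1707
```

View pics/w9.png

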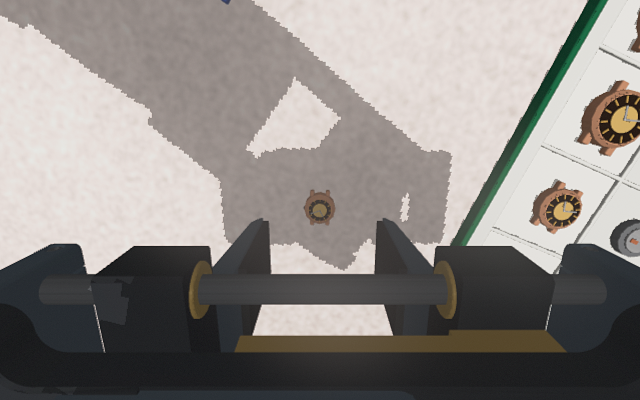

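Case_24 at (319,207) is centred and aligned, and case_32 and case_40 sit in their cells. Gripping case_24.

Request:
{"method": "send_rows", "body": {
  "targets": "0 0 0.02 0 0 0 65;0 0 0.045 0 0 0 65;0 0 0.062 0 0 0 65;0 0 0.07 0 0 0 65;0 0 0.0745 0 0 0 60;0 0 0.075 0 0 0 50;0 0 0.075 0 0 0 30;0 0 0.075 0 0 0 16;0 0 0.075 0 0 0 15;0 0 0.075 0 0 0 15;0 0 0.075 0 0 0 15;0 0 0.075 0 0 0 15",
  "grip_force": 18
}}

```text
time_s: 19.45
ee_pos: [453.8, -169.9, 4.7]
ee_rot: [179.9, 0.1, 106.0]
force: [-0.7, 0.1, 4.7]
gripper_width: 22.4
gripper_force: 18.0
```

```bash
python3 st.py
```

```text
19.45 [ 453.8 -169.9    4.7] [1.7993e+02 6.0000e-02 1.0603e+02] [-21.9  24.1 117.   -0.   38.8 -37.9] 22.373142245648946
```

Request:
{"method": "send_rows", "body": {
  "targets": "0 0 -0.015 0 0 0 15;0 0 -0.045 0 0 0 15;-0.013 0.031 -0.045 0 0 5 15;-0.026 0.061 -0.045 0 0 10 15;-0.038 0.092 -0.045 0 0 15 15;-0.051 0.122 -0.045 0 0 20 15;-0.063 0.153 -0.045 0 0 22 15;-0.063 0.153 -0.045 0 0 22 15;-0.063 0.153 -0.045 0 0 22 15;-0.063 0.153 -0.045 0 0 22 15;-0.063 0.153 -0.045 0 0 22 15"
}}

```text
time_s: 20.37
ee_pos: [616.2, -187.8, 48.7]
ee_rot: [-179.9, -0.0, 84.0]
force: [0.1, -0.4, -0.3]
gripper_width: 22.3
gripper_force: 18.0
```

```bash
python3 st.py;  python3 - <<'E'
from h import *
f=eyes.grab_frame("wrist"); cv2.imwrite("pics/w10.png",f["image"])
E
```

```text
20.3667 [ 616.2 -187.8   48.7] [-1.7988e+02 -1.0000e-02  8.4030e+01] [-18.   32.2  92.3  -0.   55.6 -12. ] 22.25431343168478
```

View pics/w10.png

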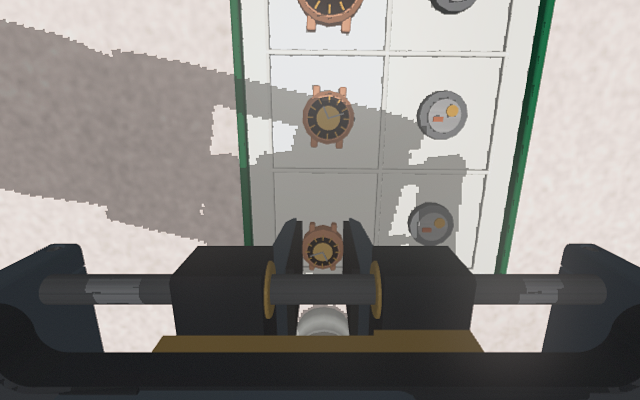

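Case_32 is centred in cell_c (328,117), and case_24 is level over cell_d. Setting it down (grip at 4.7, so the target is about 8.7).

Request:
{"method": "send_rows", "body": {
  "targets": "0 0.002 0.012 0 0 0 15;0 0.002 0.024 0 0 0 15;0 0.002 0.032 0 0 0 15;0 0.002 0.036 0 0 0 15;0 0.002 0.038 0 0 0 15;0 0.002 0.0395 0 0 0 15;0 0.002 0.0405 0 0 0 15;0 0.002 0.041 0 0 0 15;0 0.002 0.041 0 0 0 15;0 0.002 0.041 0 0 0 15"
}}

```text
time_s: 21.25
ee_pos: [619.9, -188.3, 8.7]
ee_rot: [180.0, 0.0, 84.0]
force: [-2.2, 1.0, 4.1]
gripper_width: 22.4
gripper_force: 18.0
```

Request:
{"method": "send_rows", "body": {
  "targets": "0 0 0 0 0 0 15;0 0 0 0 0 0 30;0 0 0 0 0 0 36;0 0 0 0 0 0 38;0 0 0 0 0 0 38;0 0 0 0 0 0 38;0 0 -0.02 0 0 0 38;0 0 -0.05 0 0 0 38;0 0 -0.09 0 0 0 38;0 -0.03 -0.13 0 0 0 38;0 -0.06 -0.15 0 0 0 38;0 -0.1 -0.15 0 0 0 38"
}}

```text
time_s: 22.25
ee_pos: [524.3, -179.1, 163.2]
ee_rot: [179.3, 0.2, 84.1]
force: [0.2, -0.6, 0.3]
gripper_width: 34.5
gripper_force: 0.0
```

Request:
{"method": "send_rows", "body": {
  "targets": "-0.03 -0.04 0 0 0 0 38;-0.06 -0.08 0 0 0 0 38;-0.06 -0.08 0 0 0 0 38;-0.06 -0.08 0 0 0 0 38;-0.06 -0.08 0 0 0 0 38;-0.06 -0.08 0 0 0 0 38"
}}

```text
time_s: 22.75
ee_pos: [435.8, -229.2, 158.2]
ee_rot: [179.9, 0.0, 84.0]
force: [0.2, 0.4, -0.7]
gripper_width: 34.6
gripper_force: 0.0
```

```bash
python3 st.py;  python3 - <<'E'
from h import *
a=eyes.grab_frame("scene"); b=eyes.grab_frame("side")
for f in(a,b):
    for o in cases(f,10,20):
        if 560<o[1][0]<680 and abs(o[1][1]+80)<170: print(*o)
w=np.hstack([cv2.resize(a["image"][215:355,205:400],(400,288)),cv2.resize(b["image"][100:230,205:375],(400,288))])
cv2.imwrite("pics/fin.png",w)
E
```

```text
22.75 [ 435.8 -229.2  158.2] [179.92   0.    84.03] [-29.1  13.5 105.2   0.   61.3 -23.1] 34.574165215046136
[244. 281.] [ 620.4 -187.1] 25.1 70.3 374
[277. 271.] [ 626.6 -117.2] 35.7 84.7 758
[311. 262.] [634.5 -45.8] 47.6 89.3 1279
[344. 252.] [642.6  25.8] 57.5 89.1 1951
[271. 193.] [645.   22.3] 62.7 84.2 2410
[295. 175.] [636.6 -48.8] 54.7 -84.3 1667
[316. 159.] [ 627.6 -119.4] 42.0 81.1 1016
[334. 144.] [ 620.9 -188.4] 28.9 -61.6 502
```

View pics/fin.png

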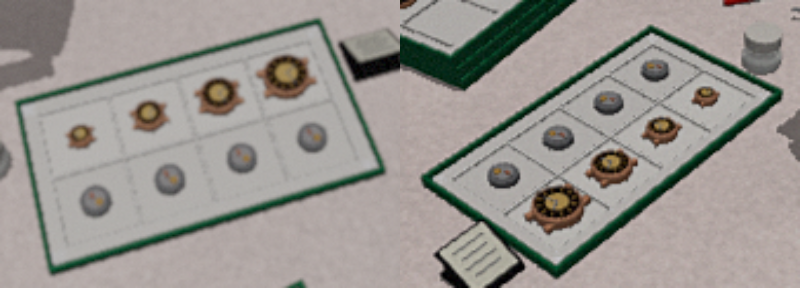

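Both views show all four cases flat and centred in the near row, largest beside the card, each measured within about 5 mm of its cell middle. Handing in.

```bash
python3 -c "
from workcell import env
print(env.job_done())"
```

```text
the job is handed in; nothing more can be done
None
```

I set all four cases down flat and dial up in the near row, running 48, 40, 32, 24 mm from the card end, each within about 5 mm of its cell middle in the final pictures, and handed the job in at about 23 s; no verdict was returned.

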